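# Seat a headphone amplifier in its mounting corner and hold it there

## Robot

A 6-joint arm with a two-finger parallel gripper is mounted at the origin on the work surface. World frame = base frame: x ahead of the robot, y to its left, z up, the work surface at z = 0. Lengths are in mm, angles in rad, forces in N, time in s.
With the tool pointing down it reaches from about 300 to 775 mm from the base axis. Payload 14.6 kg.
Tool frame: the origin (TCP) lies at the very end of the fingers, on their centre line; the grasp point (between the pads) lies 19 mm behind it; z points along the fingers, y is the line along which they close (so a half turn about z gives the same grasp; the last joint's range is limited). The gripper opens to 94 mm and grips with 3 to 60 N. Pads are 16 mm wide; open, the fingers measure 119 mm over their backs; the gripper's body (75 mm by 177 mm) begins 78 mm behind the grasp point.
Start: joints at [1.196, 0.3, 1.521, -0, 1.321, -0.067], TCP at [166.627, 524.142, 205.446] pointing down, gripper open.
Joint ranges: [-3.03, 3.03], [-0.79, 2.21], [0.23, 2.52], [-1.04, 4.18], [0, 3.07], [-2.55, 2.55]. Speed limits (rad/s): [2.22, 2.22, 2.57, 3.14, 3.14, 3.14].

## Interface

Orientations are given as [roll, pitch, yaw] about the fixed x, y, z axes, in that order (R = Rz(yaw) Ry(pitch) Rx(roll)).
In Python, from bench import * gives the robot as it stands.
- The arm moves only by the tool apply_moves, never from a script. Its argument "series" is a list of rows, each a list of 3 entries, a list of its own where there are three numbers: the turn, a rotation vector about the tool's x, y, z in degrees, then the shift along the tool's x, y, z in mm, then the opening, from 0 (shut) to 1 (fully open). In form: [[[ax, ay, az], [x, y, z], jaw], ...]. A call has 1 to 20 rows; each row shifts and turns the commanded pose from where the row before left it, along the tool's axes as they then stand; what a row does not reach is not made up. A row lasts 1/8 s, in which the tool goes at most 62.5 mm and 10.7 degrees, less where a joint would pass 70% of its speed; a pose out of reach is approached as far as the arm can. A call with a gripper value outside its range is refused whole. The fingers move at their own pace and stop on an object; "squeeze" is the grip in N (left out, the last holds). Time passes only in rows, so rows that do not move let the fingers close. It gives the time, the measured TCP pose, the force, the opening and the grip force at its end, in the units of the state.
- get_state(): the state, without advancing time (a new reading comes with each control period).
- get_image(name): name is "scene" or "side" or "wrist"; returns a dict with "color" (384x512x3 uint8, blue, green, red), "camera_matrix" (3x3 intrinsics, pixels), "view" (4x4, takes a point from world to camera coordinates). Camera axes: x right, y up, looking along -z (the intrinsics and any distortion apply to the point x, -y, -z); pixel columns grow to the right and rows downward; lengths in mm; the calibration is good to about 2 mm. A picture is of the moment at which its call begins. There is no depth.
- finish_job(): hands the job in; it is judged then, once.
The state is a dict: "time": time; "joint_pos": joint angles; "joint_vel": joint speeds; "joint_torque": joint torques, N m; "tool_pos": TCP position; "tool_rot": TCP orientation; "ft_force": force on the tool from outside, world axes, zero at the start; "torque": the same for the moment, N m; "finger_gap": opening from 0.0 (shut) to 1.0 (fully open); "gripper_force": force on a finger pad.
Only numpy, scipy, OpenCV 4.12 (cv2) and the standard library are available. Lean on these libraries where they do the work, as an engineer would, in place of code of your own. Each camera call takes 0.05 s, during which the arm holds its last target. There are 200 camera calls.

## Task

The small headphone amplifier is about to be screwed to the recording table from underneath. Swing the latch arm of its mounting corner fully open to its stop, then bring the amplifier, upright on the table, square into the corner with one long side against the long stop and an end against the short stop. Finish while still holding it with the gripper and pressing it firmly against both stops at once, latch still open, and leave the other things on the table alone.

Things in the scene. Friction and masses are not known exactly. Their poses are not given: they have to be found in the camera images.
- amp: The headphone amplifier: a loose grey metal box, 100 mm long (its x), 54 mm wide (its y), 56 mm high, about 0.6 kg, four small black knobs (13 mm across, 12 mm tall, so 68 mm high overall) in a row along its top. Origin: centre of its underside, z up. The outside of the box is plain, so either end may go to the short stop. It starts standing on the table to the robot's right of the mounting corner and can be gripped across its 54 mm width from above.
- dock: The mounting corner, fixed to the table at a position and yaw that vary. Origin: on the table where the contact planes of the two stops cross. The amplifier's place is the quadrant of negative x and negative y: seated, its centre is at x = -50 mm, y = -27 mm, its long axis along dock x. The latch's dark steel pivot post (50 x 40 mm, 26 mm high) stands at x = -30, y = +70 mm. Between the stops is bare table top, on which the amplifier stands.
- stop_long: The long stop: rigid black nylon bar, 84 mm long along dock x (from x = -92 to -8 mm), 18 mm thick (y = 0 to +18 mm), 20 mm high, so that fingertips kept more than 20 mm above the table pass over it. Its contact face is the plane y = 0 of the dock. Same origin and axes as the dock.
- stop_short: The short stop: rigid black nylon bar, 40 mm long along dock y (from y = -47 to -7 mm), 18 mm thick (x = 0 to +18 mm), 20 mm high. Its contact face is the plane x = 0 of the dock. Origin and axes as the dock. Slippery, friction about 0.25: pressed on one stop, the amplifier still slides along it to the other.
- latch (a joint): Angle of the latch arm about its upright pivot, rad. 0 = closed: the arm points along dock -y, across the amplifier's place and in its way. 1.571 = fully open, at its stop: the arm points along dock -x, clear of the place, beyond the long stop. It opens clockwise seen from above, starts between 0 and 0.35, is slightly stiff (about 1 N at the knob) and stays where it is left. The arm is a flat steel bar 16 mm wide, 130 mm long, between 28 and 38 mm above the table.
- latch_knob (a point): Middle of the round black knob that stands upright on the latch arm, 115 mm from the pivot: 18 mm diameter, from 38 to 72 mm above the table; this point is 55 mm above the table. It can be pinched or pushed from above.
- latch_pivot (a point): Point on the latch's upright pivot axis, 33 mm above the table.
- flask: Bystander: blue drinking flask, 68 mm diameter, 170 mm high, standing on the left. Origin: centre of its underside.
- tape: Bystander: roll of green tape lying flat, 100 mm outside diameter, 24 mm high, far right. Origin: centre of its underside.
- bangle: Bystander: dark wooden ring lying flat, 68 mm outside diameter, 18 mm high, on the near left. Origin: centre of its underside.
Not all that is in view belongs to the job. What is meant by the dock is not orange or purple, and is the smaller of those in its own colour.

How it is judged (in metres and radians):
On the way:
1. the latch arm is swung fully open (within 5 degrees of its stop) (value of joint latch above 1.48 rad), for 0.2 s.
At the end, for the whole second after the job is handed in: Through the last second: latch over 1.45 rad; amplifier at rest, upright on the table (4 mm, 0.06 rad), square in the corner (3 mm, 0.05 rad), long side to the long stop, and pressed by the fingers against each stop with over 2 N (value of joint latch above 1.45 rad and contact force between amp and stop_long above 2 N and contact force between amp and stop_short above 2 N and contact force between the fingers and amp above 2 N and x of amp in the frame of dock between -0.053 and -0.047 m and y of amp in the frame of dock between -0.03 and -0.024 m and z of amp in the frame of dock between -0.003 and 0.004 m and angle between the x axis of amp and the x axis of dock, either way round below 0.05 rad and angle between amp's own z axis and vertical below 0.06 rad and linear speed of amp below 0.01 m/s); the arm keeps its last pose, push and grip.
It fails at once if the flask is disturbed (moved over 25 mm) (distance of flask from where it was at the start of the episode above 0.025 m).
It fails at once if the tape roll is disturbed (moved over 25 mm) (distance of tape from where it was at the start of the episode above 0.025 m).
It fails at once if the wooden ring is disturbed (moved over 25 mm) (distance of bangle from where it was at the start of the episode above 0.025 m).
It fails at once if the amplifier is knocked over (angle between amp's own z axis and vertical above 0.7 rad).
It also fails if it takes over 69 s, if anything falls off the work surface, if the arm or the gripper's body presses on something with over 40 N, if the wrist force passes 120 N, or if a joint passes its speed limit or range.

## Working session

There is one attempt and no reset: what is moved stays moved. The work goes in short steps, Python scripts to look and compute and a tool call to move; the robot and the scene stay as the last step left them, time stands still between calls to the robot, and variables do not carry over. Pictures are saved under pics/ and viewed, at most 10 in all, crops included, and the job is handed in when it is done.

Besides the shell and the picture viewer there is one more tool, called after "Call:" as name([rows], argument=value, ...), one row to a line, values as JSON. apply_moves: Moves the arm, as the interface text tells. Its arguments: {"type":"object","properties":{"series":{"type":"array"},"squeeze":{"type":"number"}},"required":["series"]}

```bash
ls; mkdir -p pics
python3 - <<'E'
from bench import *
import cv2,numpy as np
s=get_state();print(s)
a=get_image("scene");b=get_image("side")
for n,i in(("scene",a),("side",b)):
    cv2.imwrite(f"pics/{n}0.png",i["color"]);print(n,i["camera_matrix"],i["view"],i.keys())
E
```

```text
pics
{'time': 0.0, 'joint_pos': array([ 1.19643607e+00,  3.00452314e-01,  1.52161109e+00, -1.09501639e-05,
        1.32067189e+00, -6.65940795e-02]), 'joint_vel': array([ 0.00059043,  0.00030157,  0.00095585, -0.00103971, -0.00046803,
        0.00222857]), 'joint_torque': array([-2.02225834e-03, -5.31811953e+01, -3.52723718e+01,  7.06928736e-02,
        2.45281780e-02, -1.18860912e-04]), 'tool_pos': array([166.51597699, 523.90610489, 204.88393632]), 'tool_rot': array([-3.14045185e+00, -6.54537108e-05,  2.83382916e+00]), 'ft_force': array([ 0.60525831, -0.06876433, -0.23575774]), 'torque': array([-0.03977951, -0.00049145,  0.02184238]), 'gripper_force': 0.0, 'finger_gap': 1.0007834282008186}
scene [[372.59569371   0.         257.28299386]
 [  0.         372.59569371 189.34311765]
 [  0.           0.           1.        ]] [[-2.78642533e-01  9.60275461e-01 -1.51452020e-02  8.93404376e+01]
 [-7.67783517e-01 -2.13258358e-01  6.04176583e-01  4.05606447e+02]
 [ 5.76946106e-01  1.79977530e-01  7.96706520e-01 -1.49643651e+03]
 [ 0.00000000e+00  0.00000000e+00  0.00000000e+00  1.00000000e+00]] dict_keys(['color', 'camera_matrix', 'view'])
side [[407.15768676   0.         255.01033013]
 [  0.         407.15768676 193.86234116]
 [  0.           0.           1.        ]] [[ 7.70808501e-01 -6.36896621e-01 -1.47292102e-02 -4.24578316e+02]
 [ 4.93639059e-01  5.82495626e-01  6.45770334e-01 -3.56777969e+02]
 [-4.02709243e-01 -5.05036176e-01  7.63389629e-01 -9.06306150e+02]
 [ 0.00000000e+00  0.00000000e+00  0.00000000e+00  1.00000000e+00]] dict_keys(['color', 'camera_matrix', 'view'])
```

View pics/scene0.png

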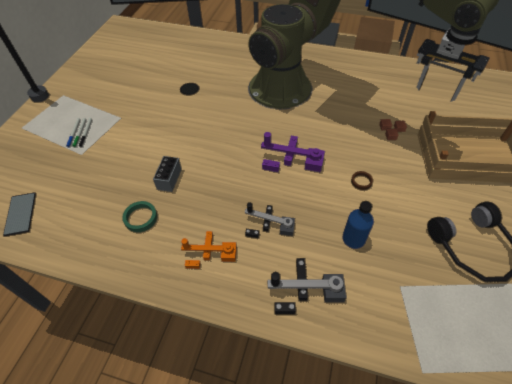

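View pics/side0.png

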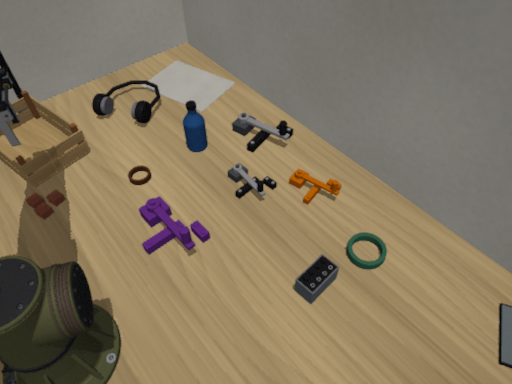

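Scene shows the amp at (167,173), the smaller black dock around (270,218), and the larger black one at (305,287). The orange (210,247) and purple (293,153) docks are decoys. The side view has the small dock at (250,182) and the amp at (316,278). Next I'll zoom in on both.

```bash
cat > h.py <<'E'
from bench import *
import cv2,numpy as np
def ray(im,u,v):
    K,V=im["camera_matrix"],np.array(im["view"])
    d=np.linalg.inv(K)@[u,v,1]; d=np.array([d[0],-d[1],-d[2]])
    R=V[:3,:3]; return -R.T@V[:3,3], R.T@d
def onz(im,u,v,z):
    c,d=ray(im,u,v); return c+d*(z-c[2])/d[2]
def proj(im,p):
    q=im["view"][:3,:3]@np.array(p,float)+im["view"][:3,3]
    K=im["camera_matrix"]; return np.array([K[0,0]*q[0]/-q[2]+K[0,2], -K[1,1]*q[1]/-q[2]+K[1,2]])
def tri(i1,p1,i2,p2):
    c,d=ray(i1,*p1);e,f=ray(i2,*p2)
    t=np.linalg.lstsq(np.c_[d,-f],e-c,rcond=None)[0]; a=c+d*t[0];b=e+f*t[1]
    return (a+b)/2,np.linalg.norm(a-b)
E
python3 - <<'E'
from h import *
a=get_image("scene");b=get_image("side")
def crop(im,u,v,w,h,k): return cv2.resize(im["color"][v:v+h,u:u+w],None,fx=k,fy=k,interpolation=cv2.INTER_CUBIC)
A=np.hstack([crop(a,235,190,70,56,5.7142857),crop(a,140,145,70,56,5.7142857)])
B=np.hstack([crop(b,215,155,70,49,5.7142857),crop(b,285,250,70,49,5.7142857)])
cv2.imwrite("pics/c1.png",np.vstack([A,B])); print(A.shape,B.shape)
E
```

```text
(320, 800, 3) (280, 800, 3)
```

View pics/c1.png

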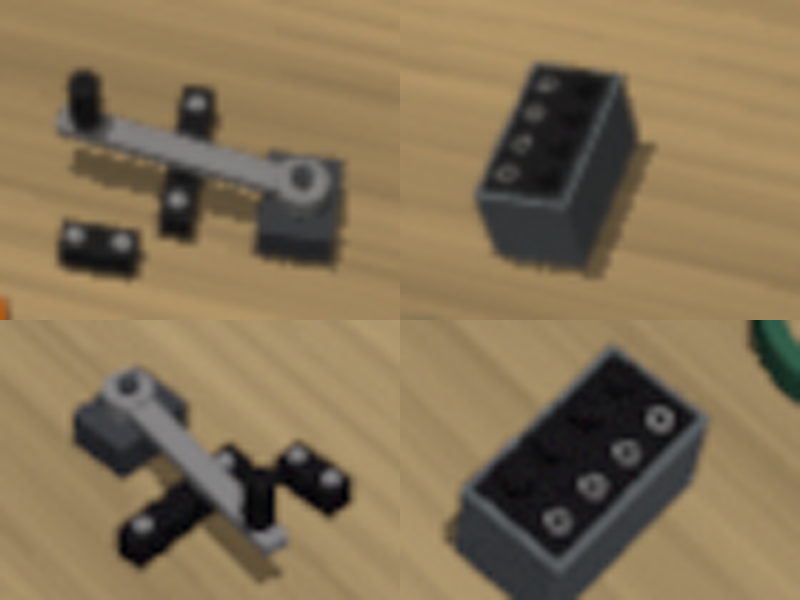

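Run:
```python
from h import *
a=get_image("scene");b=get_image("side");k=400/70
f=lambda x,y,u,v:((x+.5)/k+u-.5,(y+.5)/k+v-.5)
S=lambda x,y:f(x,y,235,190); T=lambda x,y:f(x-400,y,140,145)
U=lambda x,y:f(x,y-320,215,155); W=lambda x,y:f(x-400,y-320,285,250)
P={"pivot":(S(303,180),U(129,386),40),"knobtop":(S(84,76),U(261,476),72),"long1":(S(196,103),U(145,525),22),"long2":(S(178,198),U(228,458),22),
"sh1":(S(75,236),U(298,455),22),"sh2":(S(122,242),U(332,480),22),
"k1":(T(548,84),W(558,521),68),"k4":(T(508,175),W(660,419),68),
"c1":(T(535,65),W(556,567),56),"c2":(T(623,77),W(468,490),56),"c3":(T(566,207),W(612,348),56),"c4":(T(480,192),W(706,418),56)}
for n,(p,q,z) in P.items():
    t,e=tri(a,p,b,q);print(n,t.round(1),round(e,1),onz(a,*p,z).round(1)[:2],onz(b,*q,z).round(1)[:2])
```

```text
pivot [628.9 179.5  39.3] 2.7 [628.3 180.6] [629.  177.6]
knobtop [620.6  62.6  74. ] 3.7 [618.   63.5] [622.6  62.3]
long1 [585.3 112.2  19.9] 2.9 [585.6 113.6] [585.  109.3]
long2 [645.7 118.9  21.9] 2.9 [644.7 120. ] [646.3 117.5]
sh1 [676.8  83.8  27.2] 18.2 [680.3  76. ] [675.4  95.6]
sh2 [678.7  88.9  10.8] 23.0 [677.2  99.8] [677.4  71. ]
k1 [ 516.7 -250.2   56.7] 1.1 [ 525.  -243.2] [ 512.1 -254.2]
k4 [ 583.  -243.8   56. ] 1.2 [ 590.9 -236.3] [ 577.1 -248.1]
c1 [ 503.2 -264.1   54.5] 0.5 [ 504.5 -263.4] [ 502.4 -264.4]
c2 [ 498.9 -214.2   53.5] 3.9 [ 499.7 -211.4] [ 499.  -216.7]
c3 [ 593.6 -205.4   53.6] 1.8 [ 594.7 -203.4] [ 592.8 -207. ]
c4 [ 597.9 -254.7   55. ] 3.3 [ 597.6 -252.8] [ 598.4 -256.3]
```

The dock fit is consistent. Origin is about (666,112), yaw about 6.0°, pivot (629,179), and the knob is at about (621,63), 0.18 rad open. The amp centre is about (548,-235), yaw 5.5°. I'll move above the knob first.

Call:
apply_moves([
  [[0,0,0],[-47.7,-25.2,0],0.6],
  [[0,0,0],[-47.7,-25.2,0],0.6],
  [[0,0,0],[-47.7,-25.2,0],0.6],
  [[0,0,0],[-47.7,-25.2,0],0.6],
  [[0,0,0],[-47.7,-25.2,0],0.6],
  [[0,0,0],[-47.7,-25.2,0],0.6],
  [[0,0,0],[-47.7,-25.2,0],0.6],
  [[0,0,0],[-47.7,-25.2,0],0.6],
  [[0,0,0],[-47.7,-25.2,0],0.6],
  [[0,0,0],[-47.7,-25.2,0],0.6],
  [[0,0,0],[-47.7,-25.2,0],0.6],
  [[0,0,0],[-47.7,-25.2,0],0.6],
  [[0,0,10],[0,0,0],0.6],
  [[0,0,10],[0,0,0],0.6],
  [[0,0,10],[0,0,0],0.6],
  [[0,0,10],[0,0,0],0.6],
  [[0,0,10],[0,0,0],0.6],
  [[0,0,10],[0,0,0],0.6],
  [[0,0,10],[0,0,0],0.6],
  [[0,0,10],[0,0,0],0.6],
])

```text
time: 2.8
tool_pos: [620.5, 62.5, 205.3]
tool_rot: [-3.141, 0.0, 1.432]
ft_force: [0.2, 0.0, -0.7]
finger_gap: 0.601
gripper_force: 0.0
```

Call:
apply_moves([
  [[0,0,10],[0,0,0],0.6],
  [[0,0,10],[0,0,0],0.6],
  [[0,0,10],[0,0,0],0.6],
  [[0,0,6.4],[0,0,0],0.6],
  [[0,0,0],[0,0,0],0.6],
  [[0,0,0],[0,0,0],0.6],
])

```text
time: 3.55
tool_pos: [620.5, 62.6, 205.4]
tool_rot: [-3.142, 0.0, 0.805]
ft_force: [-0.3, -0.1, 1.0]
finger_gap: 0.602
gripper_force: 0.0
```

Run:
```python
from h import *
w=get_image("wrist");s=get_state();print(s["tool_pos"],np.degrees(s["tool_rot"]),s["ft_force"],s["time"],s["joint_pos"].round(2),s["finger_gap"])
cv2.imwrite("pics/w1.png",w["color"])
for n,p in dict(orig=(666,112,0),piv=(629,179,38),knob=(621,63,72),l1=(585,112,20),l2=(646,119,20)).items(): print(n,proj(w,p).round())
a=get_image("scene");print("flask",onz(a,357,243,0).round(),"purple",onz(a,315,165,0).round(),onz(a,268,150,20).round(),"bangle",onz(a,362,182,5).round())
```

```text
[620.5009543   62.56123246 205.41502226] [-1.79997544e+02  3.12524968e-03  4.60904025e+01] [-0.67518161  0.99255495 -0.79557424] 3.6 [ 0.04  0.47  1.29 -0.    1.38  0.81] 0.6004088666427269
orig [255. 122.]
piv [192. 104.]
knob [256. 185.]
l1 [210. 167.]
l2 [240. 130.]
flask [622. 385.   0.] purple [363. 214.   0.] [356.  49.  20.] bangle [398. 373.   5.]
```

View pics/w1.png

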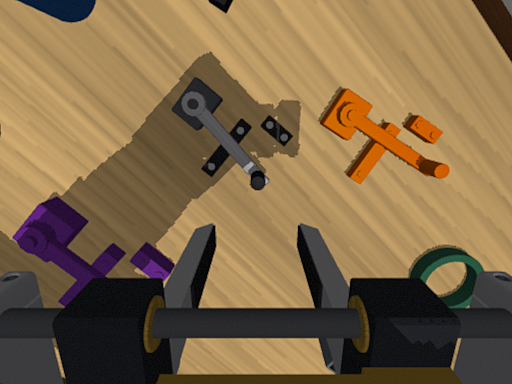

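The wrist view agrees with the fit: pivot ring (193,104), long-stop bolts (211,167) and (241,129), short-stop bolts (269,125) and (285,138), knob top (258,179). I'll refine with sub-pixel centroids.

Run:
```python
from h import *
from scipy.spatial.transform import Rotation
w=get_image("wrist");g=cv2.cvtColor(w["color"],cv2.COLOR_BGR2GRAY)
def cen(u,v,r=4,dark=False):
    p=g[v-r:v+r+1,u-r:u+r+1].astype(float); t=(p>np.median(p)+25)
    y,x=np.nonzero(t); return u-r+x.mean(),v-r+y.mean()
P=[]
for n,c in (("l1",(211,167)),("l2",(241,129)),("s1",(269,125)),("s2",(285,138))):
    q=cen(*c); X=onz(w,*q,21); P.append(X[:2]); print(n,np.round(q,1),X.round(1))
pv=onz(w,193,104,38); kn=onz(w,258,179,72); print("piv",pv.round(1),"knob",kn.round(1),np.hypot(*(kn-pv)[:2]))
M=np.array([(P[0]+P[1])/2,(P[2]+P[3])/2,pv[:2]]);D=np.array([[-50,9],[9,-27],[-30,70.]])
m,d=M.mean(0),D.mean(0);A=(M-m);B=(D-d)
th=np.arctan2((B[:,0]*A[:,1]-B[:,1]*A[:,0]).sum(),(A*B).sum());R=np.array([[np.cos(th),-np.sin(th)],[np.sin(th),np.cos(th)]])
o=m-R@d;print("dock",o,np.degrees(th),"res",(M-o-D@R.T).round(1))
for v in (P[1]-P[0],):print(np.degrees(np.arctan2(v[1],v[0])))
```

```text
l1 [210.9 166.1] [586.6 112.4  21. ]
l2 [239.9 130.1] [646.4 118.7  21. ]
s1 [268.8 124.5] [677.3  98.3  21. ]
s2 [283. 136.] [680.6  75.5  21. ]
piv [629.4 178.1  38. ] knob [627.2  66.2  72. ] 111.92946813965371
dock [667.12649855 112.36563759] 6.607497924848265 res [[ 0.1 -0. ]
 [-0.3  0.3]
 [ 0.1 -0.3]]
5.975565688780305
```

Call:
apply_moves([
  [[0,0,0],[3,1,50],0.6],
  [[0,0,0],[0,0,50],0.6],
  [[0,0,0],[0,0,40],0.6],
  [[0,0,0],[0,0,20],0.6],
  [[0,0,0],[0,0,0],0.6],
  [[0,0,0],[0,0,0],0.1],
  [[0,0,0],[0,0,0],0.1],
  [[0,0,0],[0,0,0],0.1],
  [[0,0,0],[0,0,0],0.1],
  [[0,0,0],[0,0,0],0.1],
  [[0,0,0],[0,0,0],0.1],
], squeeze=10)

```text
time: 5.08
tool_pos: [623.4, 63.9, 45.7]
tool_rot: [3.141, -0.0, 0.802]
ft_force: [0.1, -1.4, 3.1]
finger_gap: 0.186
gripper_force: 10.0
```

Run:
```python
from h import *
s=get_state();print(s["tool_pos"],s["tool_rot"],s["ft_force"],s["finger_gap"],s["gripper_force"])
p=np.array([629.2,178.4]);k=s["tool_pos"][:2];r=k-p;print(np.hypot(*r),np.degrees(np.arctan2(r[1],r[0])))
psi=s["tool_rot"][2];tx=np.array([np.cos(psi),np.sin(psi)]);ty=np.array([np.sin(psi),-np.cos(psi)])
a0=np.arctan2(r[1],r[0]);L=np.hypot(*r);prev=k
for a in np.linspace(a0,np.radians(-173.8),14)[1:]:
    q=p+115*np.array([np.cos(a),np.sin(a)]);d=q-prev;prev=q;print((d@tx).round(1),(d@ty).round(1))
print(prev)
```

```text
[623.4381031   63.93429807  45.70017118] [ 3.14129141e+00 -1.59541325e-04  8.02211604e-01] [ 0.14826578 -1.35284078  3.05203935] 0.18575215524734515 10.000466108322144
114.61062941320364 -92.8816838327566
-8.0 -9.6
-6.6 -10.6
-5.4 -11.3
-4.1 -11.8
-2.8 -12.2
-1.5 -12.4
-0.2 -12.5
1.2 -12.4
2.5 -12.2
3.9 -11.9
5.1 -11.4
6.3 -10.8
7.5 -10.0
[514.87263914 165.98007409]
```

Call:
apply_moves([
  [[0,0,0],[-8,-9.6,0],0.1],
  [[0,0,0],[-6.6,-10.6,0],0.1],
  [[0,0,0],[-5.4,-11.3,0],0.1],
  [[0,0,0],[-4.1,-11.8,0],0.1],
  [[0,0,0],[-2.8,-12.2,0],0.1],
  [[0,0,0],[-1.5,-12.4,0],0.1],
  [[0,0,0],[-0.2,-12.5,0],0.1],
  [[0,0,0],[1.2,-12.4,0],0.1],
  [[0,0,0],[2.5,-12.2,0],0.1],
  [[0,0,0],[3.9,-11.9,0],0.1],
  [[0,0,0],[5.1,-11.4,0],0.1],
  [[0,0,0],[6.3,-10.8,0],0.1],
  [[0,0,0],[7.5,-10,0],0.1],
  [[0,0,0],[0,0,0],0.1],
  [[0,0,0],[0,0,0],0.1],
])

```text
time: 6.95
tool_pos: [515.5, 166.1, 45.5]
tool_rot: [3.14, -0.001, 0.803]
ft_force: [7.2, -5.4, -3.7]
finger_gap: 0.189
gripper_force: 10.0
```

Call:
apply_moves([
  [[0,0,0],[1.3,-1.5,0],0.1],
  [[0,0,0],[1.3,-1.5,0],0.1],
  [[0,0,0],[0,0,0],0.1],
  [[0,0,0],[0,0,0],0.1],
])

```text
time: 7.45
tool_pos: [515.2, 168.1, 45.4]
tool_rot: [3.138, 0.002, 0.802]
ft_force: [5.6, -21.7, -2.2]
finger_gap: 0.216
gripper_force: 10.0
```

The force of 21.7 N against the motion shows the latch is on its stop. I'll release, lift, turn to the amp's yaw and move over it.

Call:
apply_moves([
  [[0,0,0],[0,0,0],0.5],
  [[0,0,0],[0,0,0],0.5],
  [[0,0,0],[0,0,0],0.5],
  [[0,0,0],[0,0,-30],0.5],
  [[0,0,0],[0,0,-50],0.8],
  [[0,0,0],[0,0,-50],1],
  [[0,0,0],[0,0,-25],1],
  [[0,0,10],[0,0,0],1],
  [[0,0,10],[0,0,0],1],
  [[0,0,10],[0,0,0],1],
  [[0,0,10],[0,0,0],1],
  [[0,0,0],[0,0,0],1],
  [[0,0,0],[0,0,0],1],
])

```text
time: 9.07
tool_pos: [514.3, 170.3, 200.5]
tool_rot: [-3.142, -0.0, 0.108]
ft_force: [0.2, 0.3, -0.0]
finger_gap: 0.998
gripper_force: 0.0
```

Run:
```python
from h import *
s=get_state();print(s["tool_pos"],np.degrees(s["tool_rot"]),s["ft_force"],s["finger_gap"])
w=get_image("wrist");cv2.imwrite("pics/w2.png",w["color"])
a=get_image("scene")
cv2.imwrite("pics/w2.png",np.hstack([w["color"][:,:400],cv2.resize(a["color"][190:286,220:320],(400,384),interpolation=cv2.INTER_CUBIC)]))
psi=s["tool_rot"][2];tx=np.array([np.cos(psi),np.sin(psi)]);ty=np.array([np.sin(psi),-np.cos(psi)])
d=np.array([548.4,-234.6])-s["tool_pos"][:2];print(d,d@tx,d@ty)
print("tip",proj(w,(629.2-130*np.cos(np.radians(6.3)),178.4-130*np.sin(np.radians(6.3)),38)),"piv",proj(w,(629.2,178.4,38)))
```

```text
[514.27172888 170.25222563 200.47277191] [-1.79995938e+02 -2.10051004e-03  6.20684572e+00] [ 0.22933416  0.26923213 -0.04130783] 0.9984068199771915
[  34.12827112 -404.85222563] -9.843655154399634 406.16888844478484
tip [259.22911163 190.9384193 ] piv [259.32416816  80.24090416]
```

View pics/w2.png

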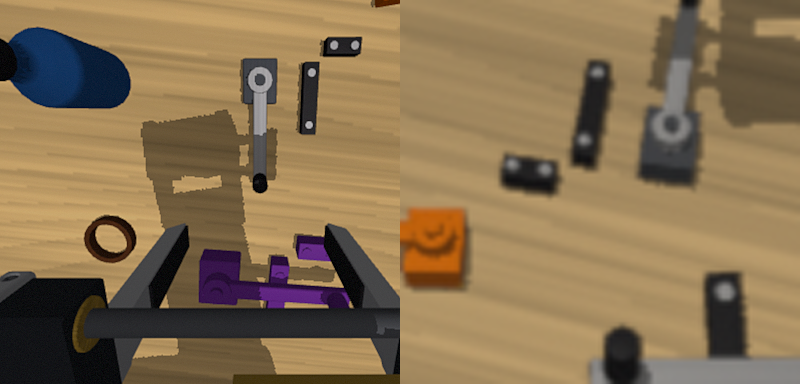

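The latch is open: the arm runs from (259,80) to (260,190), parallel to the long stop, and the bystanders haven't moved. Next I'll grip the amp.

Call:
apply_moves([
  [[0,0,0],[-1.4,58,0],1],
  [[0,0,0],[-1.4,58,0],1],
  [[0,0,0],[-1.4,58,0],1],
  [[0,0,0],[-1.4,58,0],1],
  [[0,0,0],[-1.4,58,0],1],
  [[0,0,0],[-1.4,58,0],1],
  [[0,0,0],[-1.4,58,0],1],
  [[0,0,0],[0,0,0],1],
  [[0,0,0],[0,0,0],1],
  [[0,0,0],[0,0,0],1],
])

```text
time: 10.42
tool_pos: [546.9, -233.5, 200.6]
tool_rot: [-3.142, -0.0, 0.106]
ft_force: [0.6, 0.2, 0.1]
finger_gap: 0.998
gripper_force: 0.0
```

Run:
```python
from h import *
w=get_image("wrist");s=get_state();print(s["tool_pos"],np.degrees(s["tool_rot"]),s["joint_pos"])
im=w["color"].copy();R=lambda d:np.array([[np.cos(d),-np.sin(d)],[np.sin(d),np.cos(d)]])
c=np.array([[x,y] for x,y in((-50,-27),(50,-27),(50,27),(-50,27))])@R(np.radians(5.5)).T+[548.4,-234.6]
q=np.array([proj(w,(*p,56)) for p in c]);print(q.round())
cv2.polylines(im,[np.int32(q)],True,(0,255,0),1);cv2.imwrite("pics/w3.png",im)
```

```text
[ 546.97255391 -233.55193728  200.70926163] [ 1.79995089e+02 -1.39534358e-02  6.07657575e+00] [-4.65159884e-01  4.03479104e-01  1.39298123e+00  6.11081644e-05
  1.34488110e+00  9.99566518e-01]
[[278. 221.]
 [281. 139.]
 [233. 139.]
 [234. 221.]]
```

View pics/w3.png

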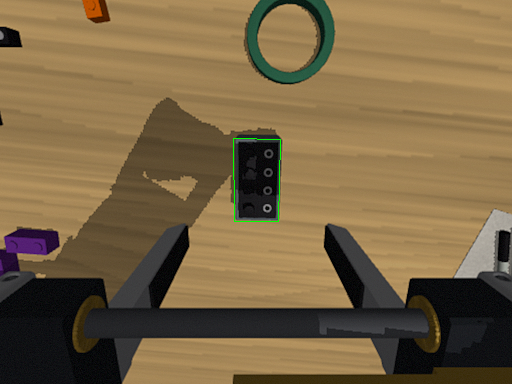

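The predicted outline, (234,139) to (281,221), sits on the amp's top, so I'll descend and grip.

Call:
apply_moves([
  [[0,0,0],[1.5,1,50],1],
  [[0,0,0],[0,0,50],1],
  [[0,0,0],[0,0,50],1],
  [[0,0,0],[0,0,26.5],1],
  [[0,0,0],[0,0,0],1],
  [[0,0,0],[0,0,0],0.5],
  [[0,0,0],[0,0,0],0.5],
  [[0,0,0],[0,0,0],0.5],
  [[0,0,0],[0,0,0],0.5],
  [[0,0,0],[0,0,0],0.5],
  [[0,0,0],[0,0,0],0.5],
  [[0,0,0],[0,0,0],0.5],
], squeeze=35)

```text
time: 11.98
tool_pos: [548.4, -235.6, 24.2]
tool_rot: [3.142, -0.0, 0.104]
ft_force: [-1.8, 1.8, 5.8]
finger_gap: 0.573
gripper_force: 35.0
```

Call:
apply_moves([
  [[0,0,0],[0,0,-15],0.5],
  [[0,0,0],[0,0,-30],0.5],
  [[0,0,0],[0,0,-40],0.5],
  [[0,0,0],[0,0,0],0.5],
  [[0,0,0],[0,0,0],0.5],
])

```text
time: 12.6
tool_pos: [547.7, -235.2, 107.5]
tool_rot: [-3.141, 0.002, 0.104]
ft_force: [-0.5, 0.1, -6.1]
finger_gap: 0.574
gripper_force: 35.0
```

Run:
```python
from h import *
s=get_state();print(s["tool_pos"],np.degrees(s["tool_rot"]),s["ft_force"],s["torque"],s["finger_gap"],s["gripper_force"])
th=np.radians(6.3);R=np.array([[np.cos(th),-np.sin(th)],[np.sin(th),np.cos(th)]])
psi=s["tool_rot"][2];tx=np.array([np.cos(psi),np.sin(psi)]);ty=np.array([np.sin(psi),-np.cos(psi)])
for D in((-65,-42),(-50,-27)):
    g=np.array([666.8,112.3])+R@D; d=g-s["tool_pos"][:2];print(g,d@tx,d@ty)
```

```text
[ 547.65823593 -235.24553091  107.45827703] [-1.79938799e+02  1.00766732e-01  5.96728471e+00] [-0.52205566  0.11816067 -6.07303792] [-0.07022944  0.22813905  0.01817837] 0.5736636208246023 34.96888518333435
[606.80137896  63.42090965] 89.8722088202549 -290.8995362102667
[620.06477863  79.97633865] 104.7848517428281 -305.9863874743253
```

Call:
apply_moves([
  [[0,0,-0.3],[15,-48.5,0],0.5],
  [[0,0,0],[15,-48.5,0],0.5],
  [[0,0,0],[15,-48.5,0],0.5],
  [[0,0,0],[15,-48.5,0],0.5],
  [[0,0,0],[15,-48.5,0],0.5],
  [[0,0,0],[15,-48.5,0],0.5],
  [[0,0,0],[0,0,0],0.5],
  [[0,0,0],[0,0,30],0.5],
  [[0,0,0],[0,0,30],0.5],
  [[0,0,0],[0,0,15],0.5],
  [[0,0,0],[0,0,6],0.5],
  [[0,0,0],[0,0,0],0.5],
  [[0,0,0],[0,0,0],0.5],
  [[0,0,0],[0,0,0],0.5],
  [[0,0,0],[0,0,0],0.5],
])

```text
time: 14.48
tool_pos: [606.5, 63.5, 28.4]
tool_rot: [3.142, -0.001, 0.109]
ft_force: [-0.7, 0.5, -5.0]
finger_gap: 0.573
gripper_force: 35.0
```

Run:
```python
from h import *
s=get_state();print(s["tool_pos"],np.degrees(s["tool_rot"]),s["ft_force"],s["torque"],s["finger_gap"],s["gripper_force"])
a=get_image("scene");b=get_image("side")
f=lambda i,u,v:cv2.resize(i["color"][v:v+90,u:u+60],(400,600),interpolation=cv2.INTER_CUBIC)
cv2.imwrite("pics/d1.png",np.hstack([f(a,235,160),f(b,220,135)]))
```

```text
[606.48474292  63.49743174  28.35257195] [ 1.79998063e+02 -3.53356691e-02  6.26803475e+00] [-0.67373617  0.53407685 -5.01595684] [ 0.05798961  0.16520823 -0.01783458] 0.5734297210742564 34.9689120054245
```

View pics/d1.png

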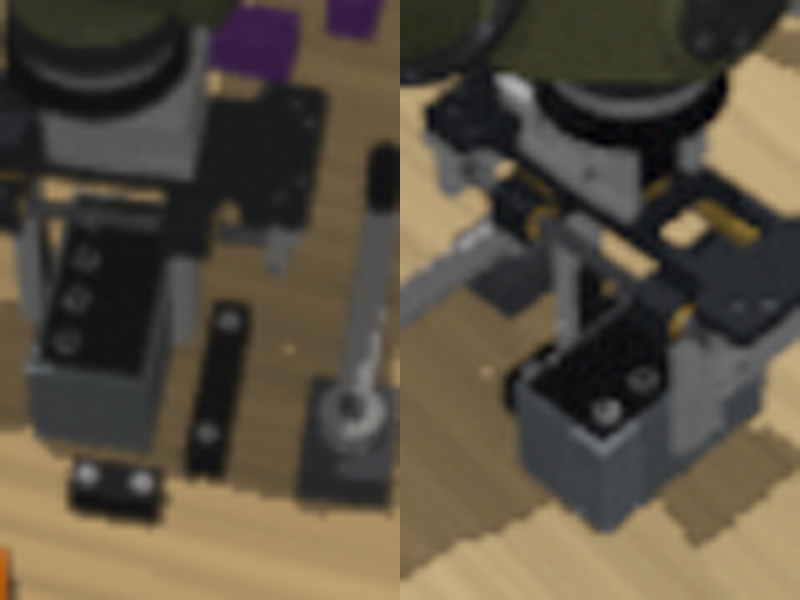

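The amp is square, just short of both stops, with a clear gap to each and the latch open. I'll lower it to the table, then press against the short stop (+x) and the long stop (tool -y).

Call:
apply_moves([
  [[0,0,0],[0,0,3],0.5],
  [[0,0,0],[0,0,1],0.5],
  [[0,0,0],[0,0,0],0.5],
  [[0,0,0],[0,0,0],0.5],
])

```text
time: 15.08
tool_pos: [606.5, 63.5, 24.3]
tool_rot: [-3.142, -0.0, 0.109]
ft_force: [-2.5, 0.2, 1.6]
finger_gap: 0.574
gripper_force: 35.0
```

Call:
apply_moves([
  [[0,0,0],[3,0,0],0.5],
  [[0,0,0],[3,0,0],0.5],
  [[0,0,0],[3,0,0],0.5],
  [[0,0,0],[2,0,0],0.5],
  [[0,0,0],[0,-3,0],0.5],
  [[0,0,0],[0,-3,0],0.5],
  [[0,0,0],[0,-3,0],0.5],
  [[0,0,0],[0,-2,0],0.5],
  [[0,0,0],[0,0,0],0.5],
  [[0,0,0],[0,0,0],0.5],
])

```text
time: 16.32
tool_pos: [616.3, 75.9, 24.3]
tool_rot: [-3.142, -0.001, 0.11]
ft_force: [0.4, -1.6, 6.1]
finger_gap: 0.572
gripper_force: 35.0
```

Call:
apply_moves([
  [[0,0,0],[0,-1,0],0.5],
  [[0,0,0],[0,-1,0],0.5],
  [[0,0,0],[0,-1,0],0.5],
  [[0,0,0],[0,-1,0],0.5],
  [[0,0,0],[0,0,0],0.5],
  [[0,0,0],[0,0,0],0.5],
])

```text
time: 17.08
tool_pos: [615.9, 79.6, 24.3]
tool_rot: [3.141, -0.001, 0.109]
ft_force: [-0.5, -4.3, 5.6]
finger_gap: 0.575
gripper_force: 35.0
```

Call:
apply_moves([
  [[0,0,0],[1,0,0],0.5],
  [[0,0,0],[1,0,0],0.5],
  [[0,0,0],[1,0,0],0.5],
  [[0,0,0],[1,0,0],0.5],
  [[0,0,0],[0,0,0],0.5],
  [[0,0,0],[0,0,0],0.5],
])

```text
time: 17.82
tool_pos: [619.0, 80.0, 24.2]
tool_rot: [3.141, 0.001, 0.109]
ft_force: [-7.3, -4.7, 10.7]
finger_gap: 0.571
gripper_force: 35.0
```

Call:
apply_moves([
  [[0,0,0],[0,-1,0],0.5],
  [[0,0,0],[0,-0.5,0],0.5],
  [[0,0,0],[0,0,0],0.5],
  [[0,0,0],[0,0,0],0.5],
])

```text
time: 18.32
tool_pos: [619.0, 80.1, 24.3]
tool_rot: [3.139, 0.001, 0.109]
ft_force: [-6.9, -13.1, 10.0]
finger_gap: 0.571
gripper_force: 35.0
```

Call:
apply_moves([
  [[0,0,0],[1,0,0],0.5],
  [[0,0,0],[0.5,0,0],0.5],
  [[0,0,0],[0,0,0],0.5],
  [[0,0,0],[0,0,0],0.5],
])

```text
time: 18.82
tool_pos: [619.5, 80.1, 24.2]
tool_rot: [3.14, 0.004, 0.109]
ft_force: [-14.8, -14.7, 14.9]
finger_gap: 0.573
gripper_force: 35.0
```

Both stops now react. I'll relieve the downward load a little, firm up x, and check by camera.

Call:
apply_moves([
  [[0,0,0],[0,0,-0.7],0.5],
  [[0,0,0],[0.7,0,0],0.5],
  [[0,0,0],[0,0,0],0.5],
  [[0,0,0],[0,0,0],0.5],
  [[0,0,0],[0,0,0],0.5],
])

```text
time: 19.45
tool_pos: [619.7, 80.2, 24.2]
tool_rot: [3.14, 0.006, 0.109]
ft_force: [-15.4, -15.7, 10.5]
finger_gap: 0.572
gripper_force: 35.0
```

Run:
```python
from h import *
s=get_state();print(s["tool_pos"],s["tool_rot"],s["ft_force"],s["torque"],s["finger_gap"],s["time"])
a=get_image("scene");b=get_image("side")
# predicted bottom/top seated outline for comparison
th=np.radians(6.3);R=np.array([[np.cos(th),-np.sin(th)],[np.sin(th),np.cos(th)]])
out=[]
for im,u,v in((a,235,160),(b,220,135)):
    k=400/60;c=cv2.resize(im["color"][v:v+90,u:u+60],(400,600),interpolation=cv2.INTER_CUBIC)
    q=[(proj(im,(*(np.array([666.8,112.3])+R@d),56))-[u,v]+.5)*k-.5 for d in((0,0),(-100,0),(-100,-54),(0,-54))]
    cv2.polylines(c,[np.int32(q)],True,(0,255,0),1);out.append(c)
cv2.imwrite("pics/d2.png",np.hstack(out))
```

```text
[619.68366732  80.17926681  24.18790099] [3.13964243 0.00556621 0.10901623] [-15.36439102 -15.71897074  10.53293523] [-2.68546437  2.70200821 -0.03369751] 0.5720964931218648 19.45
```

View pics/d2.png

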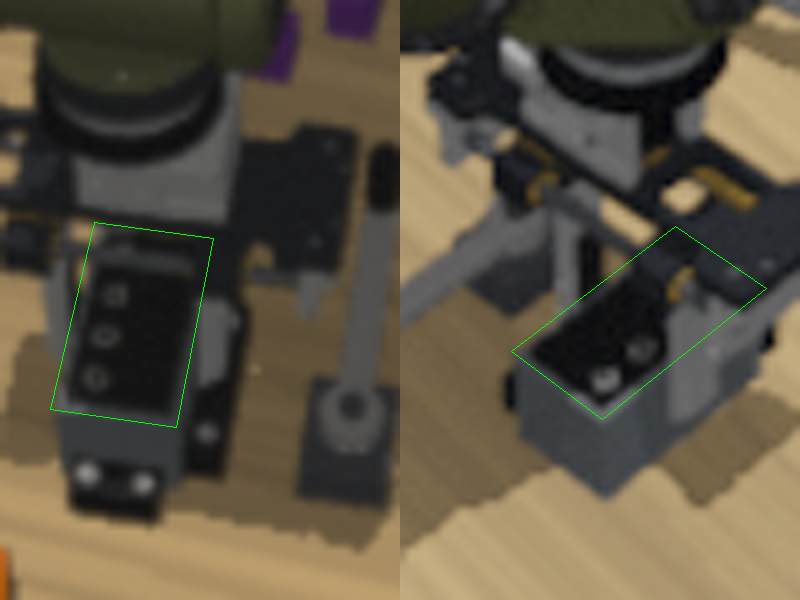

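Call:
apply_moves([
  [[0,0,0],[0,0,-0.7],0.5],
  [[0,0,0],[0,0,-0.7],0.5],
  [[0,0,0],[0,0,0],0.5],
  [[0,0,0],[0,0,0],0.5],
  [[0,0,0],[0,0,0],0.5],
])

```text
time: 20.18
tool_pos: [619.7, 80.2, 24.3]
tool_rot: [3.14, 0.006, 0.109]
ft_force: [-6.9, -13.1, -3.3]
finger_gap: 0.571
gripper_force: 35.0
```

Call:
apply_moves([
  [[0,0,0],[0.5,0,0],0.5],
  [[0,0,0],[0,0,0],0.5],
  [[0,0,0],[0,0,0],0.5],
  [[0,0,0],[0,0,0],0.5],
])

```text
time: 20.68
tool_pos: [619.7, 80.2, 24.3]
tool_rot: [3.14, 0.007, 0.109]
ft_force: [-10.6, -13.3, -0.4]
finger_gap: 0.571
gripper_force: 35.0
```

Call:
apply_moves([
  [[0,0,0],[0.5,0,0],0.5],
  [[0,0,0],[0.3,0,0],0.5],
  [[0,0,0],[0,0,0],0.5],
  [[0,0,0],[0,0,0],0.5],
  [[0,0,0],[0,0,0],0.5],
  [[0,0,0],[0,0,0],0.5],
])

```text
time: 21.42
tool_pos: [619.8, 80.2, 24.4]
tool_rot: [3.14, 0.009, 0.109]
ft_force: [-18.8, -14.8, 5.7]
finger_gap: 0.571
gripper_force: 35.0
```

The x force rose 8 N with only 0.1 mm of motion, so both stops are firmly loaded. I'll hand in now.

```bash
python3 -c "
from bench import *
print(finish_job())"
```

```text
the job is handed in; nothing more can be done
None
```

I handed the job in at 21.4 s with the latch at its stop and the amplifier held in the gripper, pressed with about 19 N toward the short stop and 15 N toward the long stop; no verdict came back.

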